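# Prime the seed dispenser and present the marked jar

### The arm

A 6-joint arm with a two-finger parallel gripper is mounted at the origin on the work surface. World frame = base frame: x ahead of the robot, y to its left, z up, the work surface at z = 0. Lengths are in m, angles in rad, forces in N, time in s.
With the tool pointing down it reaches from about 0.35 to 0.925 m from the base axis. Payload 6.4 kg.
Tool frame: the origin (TCP) lies at the very end of the fingers, on their centre line; the grasp point (between the pads) lies 19 mm behind it; z points along the fingers, y is the line along which they close (so a half turn about z gives the same grasp; the last joint's range is limited). The gripper opens to 94 mm and grips with 3 to 60 N. Pads are 16 mm wide; open, the fingers measure 119 mm over their backs; the gripper's body (75 mm by 177 mm) begins 78 mm behind the grasp point.
Start: joints at [-1.306, 0.245, 1.558, -0, 1.339, -0.174], TCP at [0.276, -0.588, 0.205] pointing down, gripper open.
Joint ranges: [-3.13, 3.13], [-1.02, 2.26], [0.13, 2.54], [-0.95, 4.09], [0.21, 2.88], [-2.74, 2.74]. Speed limits (rad/s): [2.57, 2.57, 3.14, 3.14, 3.14, 3.14].

### API

Orientations are given as a rotation vector (axis times angle).
In Python, from plant import bot gives the robot as it stands. The module is installed in compiled form; this text tells all that it offers.
- The arm moves only by the tool jog_arm, never from a script. Its argument "increments" is a list of rows, each an object with "travel": the shift along the world's x, y, z as a fraction of full scale, a list of three; "twist": the turn, a rotation vector about the world's x, y, z as a fraction of full scale, a list of three. A call has 1 to 20 rows; each row shifts and turns the commanded pose from where the row before left it; what a row does not reach is not made up. Full scale, the value 1, is 300 mm for a shift and 2 rad for a turn. A row lasts 1/10 s, in which the tool goes at most 50 mm and 8.59 degrees, less where a joint would pass 70% of its speed; a pose out of reach is approached as far as the arm can. A call with a number of a shift or a turn outside -1 to 1 is refused whole. A call with a gripper value outside its range is refused whole. "claw" is the closure, from 0 (fully open) to 1 (shut), set as the call begins (left out, the last holds). The fingers move at their own pace and stop on an object; "newtons" is the grip in N (left out, the last holds). Time passes only in rows, so rows that do not move let the fingers close. It gives the time, the measured TCP pose, the force, the opening and the grip force at its end, in the units of the state.
- bot.get_state(): the state, without advancing time (a new reading comes with each control period).
- bot.grab_frame(name): name is "side" or "top" or "wrist"; returns the picture (384x512x3 uint8, red, green, blue); there is no depth.
- bot.calibration(name): a dict with "fx", "fy", "cx", "cy" (pixels), "R" (3x3) and "t" (3): a world point X has camera coordinates R X + t. Camera axes: x right, y down, z forward; pixel columns grow to the right and rows downward; lengths in m; the calibration is good to about 2 mm. A picture is of the moment at which its call begins: read the wrist's pose just before it. calibration takes no time and is no camera call; for the wrist camera it gives the pose at the moment of the call.
- bot.hand_in(): hands the job in; it is judged then, once.
Trained networks look in the newest picture that a camera, given by its name, has taken for a name from the list of things; names that differ only in an ending like _2 or _b are one class to them, and where a whole thing is asked for, a point or a joint stands for the part that bears it (a point fixed in the world has none). Each returns a list of dicts, best first, with "p" (0 to 1); they miss things now and then, are a little off and sometimes report something else, mostly with a low value. They report only what shows in the picture. A call takes as long as a camera call.
- bot.trace(label, camera): "region" (384x512 bool, what is visible of it) and "rect" ([centre column, centre row, width, height] in pixels, round what is visible of it).
The state is a dict: "t": time; "joints": joint angles; "dq": joint speeds; "effort": joint torques, N m; "ee_pos": TCP position; "eef_rot": TCP orientation; "ft_force": force on the tool from outside, world axes, zero at the start; "moment": the same for the moment, N m; "gripper_width": finger opening in m; "grasp_force": force on a finger pad.
Only numpy, scipy, OpenCV 4.12 (cv2) and the standard library are available. Lean on these libraries where they do the work, as an engineer would, in place of code of your own. Each camera call takes 0.05 s, during which the arm holds its last target. There are 200 camera calls.

### The job

Prime the seed dispenser by giving its air pump lever three full strokes, each all the way down and all the way back up, and only then turn the carousel until the tall jar with the knob on its lid stands at the front, squarely in line with the chute. Finish while still holding the carousel still there with the gripper, without letting go, so that it cannot drift while the seed drops. Leave the other things on the bench where they are.

Things in the scene. Friction and masses are not known exactly. Their poses are not given: they have to be found in the camera images.
- seeder: The seed dispenser's fixed grey round base, 250 mm across, 28 mm high, bolted to the bench at varying places and headings. Origin: under its centre, on the bench, on the carousel's vertical axis. Its own -x axis is its front, where a straight steel chute 50 mm wide sticks out, from under the carousel's rim to 200 mm from the centre.
- carousel: Aluminium turntable, 244 mm across, top 43 mm up, with five white metal-lidded jars, 53 mm wide, fixed on it evenly on a 90 mm radius. Origin: disc centre, 31 mm up, on its vertical axis; turns endlessly either way, stays where left (friction 0.06 N m). Four jars have flat lids, 107 mm above the bench; the marked one is taller (lid top 130 mm), with a knob, on the carousel's own -x side.
- jar_knob (a point): Middle of the upright round knob on the marked (tallest) jar's lid: bare metal, 30 mm across, 28 mm high, from 136 to 164 mm above the bench, on the jar's axis, 90 mm from the carousel's axis. Nothing else on the carousel stands as high. It is fixed to the jar and does not turn or lift off.
- front_place (a point): Point fixed to the base where the jar's axis must come: on the base's own -x side, in line with the chute, 90 mm from the carousel's axis, 167 mm above the bench. Only its horizontal place matters.
- pump: The dispenser's hand air pump, bolted to the bench at varying places and headings: grey plate 260 x 120 x 12 mm with an upright aluminium cylinder and two cheeks that carry the lever. Origin: under the plate's centre, on the bench. The lever's pivot axis is parallel to the pump's own y, 90 mm from the origin along its +x and 100 mm up; the lever runs from there to the pump's -x end.
- pump_handle (a point): Centre of the lever's cross bar: round black rubber bar, 22 mm across, 100 mm long, parallel to the pump's own y, 190 mm from the pivot. At rest it stands 183 mm above the bench, 81 mm from the pump's origin on its -x side; fully down 81 mm above the bench, 99 mm from the origin. It moves on an arc about the pivot.
- pump_lever (a joint): Lever angle in rad: 0 at rest (up, the lever slopes 0.45 above level), 0.55 fully down against its stop (0.10 below level). A spring brings it back up when let go; it takes about 3 N at the bar to start and 9 N at the stop.
- seed_cup: Bystander: terracotta cup, 60 mm wide, 50 mm high, loose, in front of the dispenser, off the chute's line. Origin at its underside or on its axis.
- spare_jar: Bystander: white jar with flat metal lid, 52 mm wide, 80 mm high, loose, close beside the dispenser. Origin at its underside or on its axis.
- plant_pot: Bystander: terracotta plant pot, 84 mm wide, 80 mm high, loose, close beside the pump. Origin at its underside or on its axis.
- soil_brush: Bystander: small hand brush lying on the bench in front of the pump. Origin at its underside or on its axis.
- scoop: Bystander: spoon-shaped seed scoop lying on the left of the bench. Origin at its underside or on its axis.
- feed_tin: Bystander: metal tin 80 mm wide, 110 mm high, on the left of the bench. Origin at its underside or on its axis.
- spray_bottle: Bystander: white bottle 70 mm wide, 190 mm high, on the right of the bench. Origin at its underside or on its axis.

How it is judged:
On the way, in this order (a step that is already met when the one before it is completed fails the run):
1. pump lever fully down, first stroke (value of joint pump_lever above 0.48 rad), for 0.05 s.
2. pump lever back up, first stroke (value of joint pump_lever below 0.07 rad), for 0.05 s.
3. pump lever fully down, second stroke (value of joint pump_lever above 0.48 rad), for 0.05 s.
4. pump lever back up, second stroke (value of joint pump_lever below 0.07 rad), for 0.05 s.
5. pump lever fully down, third stroke (value of joint pump_lever above 0.48 rad), for 0.05 s.
6. pump lever back up, third stroke (value of joint pump_lever below 0.07 rad), for 0.05 s.
7. only then the knobbed jar is brought over the chute (horizontal distance between jar_knob and front_place below 0.012 m), for 0.2 s.
At the end, for the whole second after the job is handed in: The knobbed jar's axis is within 12 mm of the place in line with the chute, the carousel stands still (under 0.06 rad/s), the gripper's fingers still bear on it with more than 1 N, and the pump lever is up (under 0.07 rad) (horizontal distance between jar_knob and front_place below 0.012 m and angular speed of carousel below 0.06 rad/s and contact force between the fingers and carousel above 1 N and value of joint pump_lever below 0.07 rad); the arm keeps its last pose, push and grip.
It fails at once if one of the loose bystanders moved by more than 40 mm (distance of any of seed_cup, spare_jar, plant_pot, soil_brush, scoop, feed_tin, spray_bottle from where it was at the start of the episode above 0.04 m).
It also fails if it takes over 72 s, if anything falls off the work surface, if the arm or the gripper's body presses on something with over 40 N, if the wrist force passes 120 N, or if a joint passes its speed limit or range.

## Working session

There is one attempt and no reset: what is moved stays moved. The work goes in short steps, Python scripts to look and compute and a tool call to move; the robot and the scene stay as the last step left them, time stands still between calls to the robot, and variables do not carry over. Pictures are saved under pics/ and viewed, at most 10 in all, crops included, and the job is handed in when it is done.

Besides the shell and the picture viewer there is one more tool, called after "Emit:" as name([rows], argument=value, ...), one row to a line, values as JSON. jog_arm: Moves the arm, as the interface text tells. Shift numbers are shares of 300 mm and turn numbers shares of 2 rad, none past 1 either way. Its arguments: {"type":"object","properties":{"increments":{"type":"array"},"claw":{"type":"number"},"newtons":{"type":"number"}},"required":["increments"]}

```bash
mkdir -p pics
cat > h.py <<'E'
from plant import bot
import numpy as np, cv2
def P(c,X):
    k=bot.calibration(c); v=np.array(k["R"])@np.array(X)+np.array(k["t"]); return np.array([k["fx"]*v[0]/v[2]+k["cx"],k["fy"]*v[1]/v[2]+k["cy"]])
def ray(c,uv):
    k=bot.calibration(c); R=np.array(k["R"]); o=-R.T@np.array(k["t"])
    d=R.T@np.array([(uv[0]-k["cx"])/k["fx"],(uv[1]-k["cy"])/k["fy"],1]); return o,d
def atz(c,uv,z):
    o,d=ray(c,uv); return o+d*(z-o[2])/d[2]
def tri(obs):
    A=np.zeros((3,3));b=np.zeros(3)
    for c,uv in obs:
        o,d=ray(c,uv); d=d/np.linalg.norm(d); M=np.eye(3)-np.outer(d,d); A+=M; b+=M@o
    return np.linalg.solve(A,b)
def snap(c,n):
    f=bot.grab_frame(c); cv2.imwrite(f"pics/{n}.png",cv2.cvtColor(f,cv2.COLOR_RGB2BGR)); return f
E
python3 - <<'E'
from h import *
np.set_printoptions(precision=3,suppress=True)
for c in("top","side"):
    snap(c,c+"0"); o,d=ray(c,(256,192)); print(c,o,d)
    for l in("seeder","carousel","jar_knob","pump","pump_handle","plant_pot","spare_jar","seed_cup"):
        r=bot.trace(l,c)
        print(l,[(round(x["p"],2),np.round(x["rect"])) for x in r[:2]])
E
```

```text
top [ 0.354 -0.016  1.363] [ 0.132  0.014 -0.991]
seeder [(0.65, array([215., 193.,  70.,  90.])), (0.52, array([195., 240.,  16.,  12.]))]
carousel []
jar_knob [(0.66, array([214., 182.,  62.,  72.]))]
pump [(0.9, array([300., 173.,  48.,  71.]))]
pump_handle [(0.91, array([313., 171.,  36.,  52.])), (0.61, array([301., 174.,  46.,  73.]))]
plant_pot [(0.61, array([271., 175.,  22.,  26.]))]
spare_jar [(0.75, array([242., 149.,  11.,  15.])), (0.28, array([315., 171.,  32.,  51.]))]
seed_cup [(0.47, array([194., 240.,  12.,  10.]))]
side [0.355 1.041 1.022] [ 0.166 -0.748 -0.643]
seeder [(0.88, array([261., 243.,  98.,  81.])), (0.65, array([251., 240.,  78.,  72.]))]
carousel [(0.89, array([249., 241.,  74.,  71.])), (0.27, array([259., 161.,  50.,  34.]))]
jar_knob [(0.6, array([254., 240.,  76.,  70.])), (0.18, array([264., 244.,  95.,  81.]))]
pump [(0.71, array([259., 174.,  69.,  58.])), (0.67, array([219., 219.,   7.,  26.]))]
pump_handle [(0.86, array([262., 158.,  44.,  26.])), (0.24, array([262., 243.,  98.,  82.]))]
plant_pot [(0.92, array([259., 202.,  23.,  23.])), (0.43, array([288., 130.,  23.,  44.]))]
spare_jar []
seed_cup [(0.8, array([314., 274.,  21.,  24.])), (0.62, array([220., 218.,   8.,  25.]))]
```

View pics/top0.png

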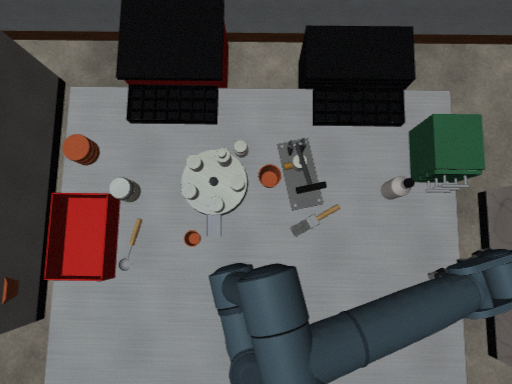

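View pics/side0.png

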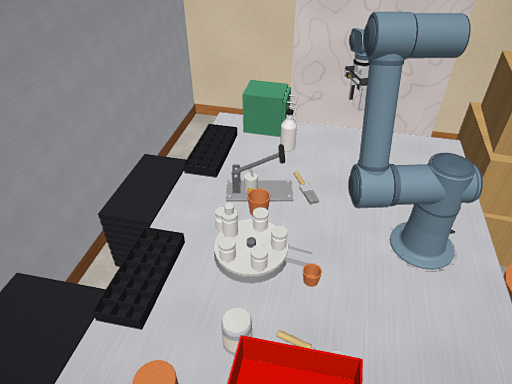

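The top view shows the carousel centre near (214,181), with the chute running down to (214,237). The pump is at (300,173) and its bar near (311,187). In the side view the knob is near (229,208) and the bar near (282,154). I'll zoom in next.

Run:
```python
import cv2,numpy as np
a=cv2.imread("pics/top0.png")[130:245,170:335]; b=cv2.imread("pics/side0.png")[135:290,200:330]
a=cv2.resize(a,None,fx=4.8,fy=4.8,interpolation=2); cv2.imwrite("pics/ta.png",a)
b=cv2.resize(b,None,fx=3.8,fy=3.8,interpolation=2); cv2.imwrite("pics/sb.png",b)
```

```text
(no output)
```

View pics/ta.png

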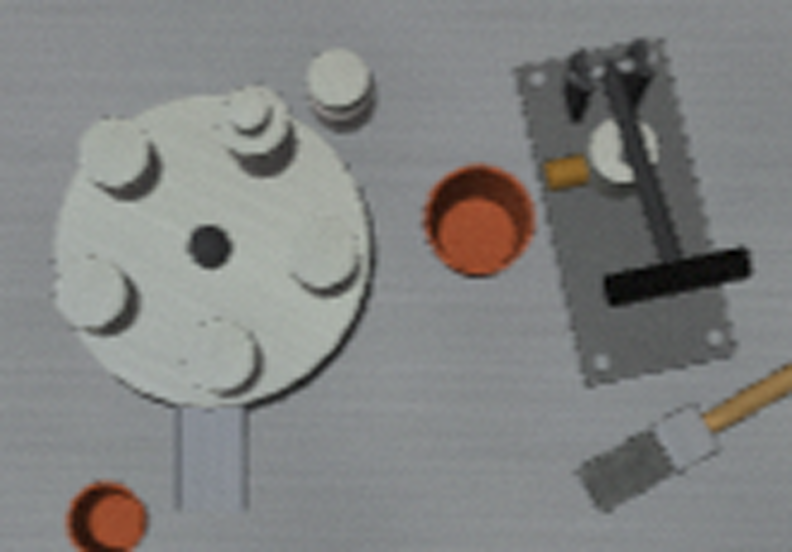

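View pics/sb.png

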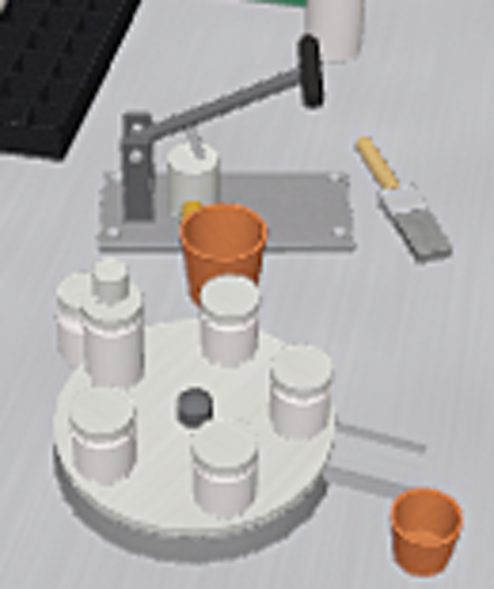

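The top crop shows the knob at about (253,114), the bar centre at (678,277), the hub at (210,247) and the chute end at (212,508). The side crop shows the knob at (110,280), the bar at (311,71) and the hub at (195,408).

```bash
cat >> h.py <<'E'
T=lambda x,y:((x+.5)/4.8-.5+170,(y+.5)/4.8-.5+130)
S=lambda x,y:((x+.5)/3.8-.5+200,(y+.5)/3.8-.5+135)
E
python3 - <<'E'
from h import *
np.set_printoptions(precision=4,suppress=True)
for n,a,b in(("knob",(253,114),(110,280)),("bar",(678,277),(311,71)),("hub",(210,247),(195,408))):
    print(n,tri([("top",T(*a)),("side",S(*b))]))
pc=[atz("top",T(*p),.012) for p in((515,68),(662,38),(735,350),(590,385))]
print("plate",np.array(pc),np.mean(pc,0)); e=(pc[0]+pc[1]-pc[2]-pc[3])/2; print("len",np.linalg.norm(e),"yaw",np.arctan2(e[1],e[0]))
for p in((607,290),(750,263)): print("barend",atz("top",T(*p),.19))
d=[atz("top",T(*p),.043) for p in((54,250),(372,250),(213,93),(213,408))]; print("disc",np.array(d),(d[0]+d[1])[1]/2,(d[2]+d[3])[0]/2)
for z in (.02,.03):print("chute",atz("top",T(212,508),z),atz("top",T(212,410),z))
print("pot",atz("top",T(480,220),.08),"spare",atz("top",T(338,80),.08),"cup",atz("top",T(107,520),.05),"brush",[atz("top",T(*p),.02) for p in((590,490),(700,410),(790,375))])
print(bot.get_state())
E
```

```text
knob [0.6495 0.1191 0.1434]
bar [ 0.5297 -0.1803  0.1768]
hub [0.5672 0.1597 0.0467]
plate [[ 0.7205 -0.0742  0.012 ]
 [ 0.7466 -0.1912  0.012 ]
 [ 0.4973 -0.2471  0.012 ]
 [ 0.4684 -0.1345  0.012 ]] [ 0.6082 -0.1617  0.012 ]
len 0.25732278432891376 yaw 0.22779021613991252
barend [ 0.5182 -0.1303  0.19  ]
barend [ 0.5381 -0.2274  0.19  ]
disc [[0.5638 0.2802 0.043 ]
 [0.5672 0.0357 0.043 ]
 [0.6891 0.1617 0.043 ]
 [0.4441 0.1541 0.043 ]] 0.1579566297484007 0.5665856351177604
chute [0.369  0.1554 0.02  ] [0.4441 0.1577 0.02  ]
chute [0.3689 0.1541 0.03  ] [0.4434 0.1565 0.03  ]
pot [ 0.585  -0.0461  0.08  ] spare [0.691  0.0624 0.08  ] cup [0.3586 0.23   0.05  ] brush [array([ 0.3871, -0.1339,  0.02  ]), array([ 0.4497, -0.2184,  0.02  ]), array([ 0.4777, -0.2879,  0.02  ])]
{'t': 0.9, 'joints': array([-1.3061,  0.2451,  1.5578,  0.    ,  1.3387, -0.1741]), 'dq': array([-0.0001,  0.0011,  0.0009, -0.0014, -0.0003,  0.    ]), 'effort': array([ -0.0011, -41.5838, -31.488 ,   0.0686,   0.0289,  -0.    ]), 'ee_pos': array([ 0.2762, -0.5884,  0.2054]), 'eef_rot': array([-3.0663, -0.6837, -0.    ]), 'ft_force': array([-0.0404,  0.6811,  0.1748]), 'moment': array([-0.0267, -0.0036, -0.0017]), 'grasp_force': 0.0, 'gripper_width': 0.09380757523218551}
```

The measurements agree: knob radius 91 mm, chute 198 mm, and the bar lies 80 mm from the plate's centre. Next I move above the bar with the fingers closed and their closing axis along the bar.

Emit:
jog_arm([
  {"travel": [0, 0, 0.16], "twist": [0, 0, 0]},
  {"travel": [0, 0, 0.16], "twist": [0, 0, 0]},
  {"travel": [0.085, 0.136, 0], "twist": [0, 0, -0.0275]},
  {"travel": [0.085, 0.136, 0], "twist": [0, 0, -0.0275]},
  {"travel": [0.085, 0.136, 0], "twist": [0, 0, -0.0275]},
  {"travel": [0.085, 0.136, 0], "twist": [0, 0, -0.0275]},
  {"travel": [0.085, 0.136, 0], "twist": [0, 0, 0]},
  {"travel": [0.085, 0.136, 0], "twist": [0, 0, 0]},
  {"travel": [0.085, 0.136, 0], "twist": [0, 0, 0]},
  {"travel": [0.085, 0.136, 0], "twist": [0, 0, 0]},
  {"travel": [0.085, 0.136, 0], "twist": [0, 0, 0]},
  {"travel": [0.085, 0.136, 0], "twist": [0, 0, 0]},
  {"travel": [0, 0, 0], "twist": [0, 0, 0]},
  {"travel": [0, 0, 0], "twist": [0, 0, 0]},
], claw=1, newtons=20)

```text
t: 2.3
ee_pos: [0.5314, -0.1797, 0.3015]
eef_rot: [3.122, 0.346, -0.0]
ft_force: [-1.1, -0.0, 0.1]
gripper_width: 0.0002
grasp_force: 0.0
```

Run:
```python
from h import *
snap("wrist","w1")
print(P("wrist",[.5297,-.1803,.183]),P("wrist",[.518,-.130,.183]),P("wrist",[.538,-.227,.183]),P("wrist",bot.get_state()["ee_pos"]))
```

```text
[256.00714583 191.39465142] [199.89653923 191.85507539] [307.42768696 193.6063232 ] [255.81202787 237.6127168 ]
```

View pics/w1.png

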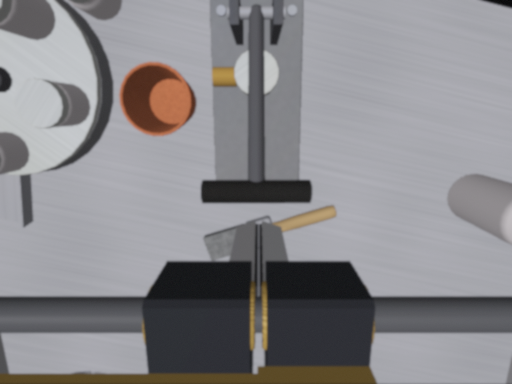

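The bar is centred at (256,191) in the wrist view, as predicted, and aligned with the fingers. First stroke: down along the arc.

Emit:
jog_arm([
  {"travel": [0, 0, -0.16], "twist": [0, 0, 0]},
  {"travel": [0, 0, -0.16], "twist": [0, 0, 0]},
  {"travel": [-0.004, 0, -0.018], "twist": [0, 0, 0]},
  {"travel": [-0.021, -0.005, -0.0713], "twist": [0, 0, 0]},
  {"travel": [-0.022, -0.005, -0.0713], "twist": [0, 0, 0]},
  {"travel": [-0.013, -0.003, -0.0713], "twist": [0, 0, 0]},
  {"travel": [-0.005, -0.001, -0.0713], "twist": [0, 0, 0]},
  {"travel": [0.003, 0.001, -0.0713], "twist": [0, 0, 0]},
  {"travel": [0, 0, 0], "twist": [0, 0, 0]},
  {"travel": [0, 0, 0], "twist": [0, 0, 0]},
])

```text
t: 3.35
ee_pos: [0.5125, -0.1865, 0.0959]
eef_rot: [3.121, 0.341, -0.002]
ft_force: [-5.3, -1.1, 8.0]
gripper_width: 0.0007
grasp_force: 3.8
```

Run:
```python
from h import *
f=snap("side","s1"); cv2.imwrite("pics/s1c.png",cv2.cvtColor(cv2.resize(f[110:210,210:340],None,fx=5,fy=5,interpolation=2),cv2.COLOR_RGB2BGR))
```

```text
(no output)
```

View pics/s1c.png

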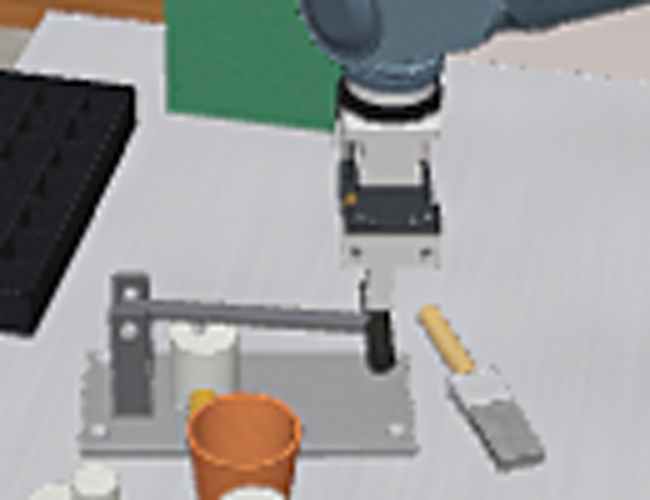

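The lever is down past level, with the bar at (378,340) directly under the fingertips. Now it goes up, then strokes two and three.

Emit:
jog_arm([
  {"travel": [-0.003, -0.001, 0.0713], "twist": [0, 0, 0]},
  {"travel": [0.005, 0.001, 0.0713], "twist": [0, 0, 0]},
  {"travel": [0.013, 0.003, 0.0713], "twist": [0, 0, 0]},
  {"travel": [0.022, 0.005, 0.0713], "twist": [0, 0, 0]},
  {"travel": [0.021, 0.005, 0.0713], "twist": [0, 0, 0]},
  {"travel": [0, 0, 0.02], "twist": [0, 0, 0]},
  {"travel": [0, 0, 0], "twist": [0, 0, 0]},
  {"travel": [0, 0, 0], "twist": [0, 0, 0]},
  {"travel": [0, 0, 0], "twist": [0, 0, 0]},
])

```text
t: 4.3
ee_pos: [0.529, -0.1802, 0.2047]
eef_rot: [-3.121, -0.342, 0.003]
ft_force: [0.3, -0.7, 0.2]
gripper_width: 0.0004
grasp_force: 0.0
```

Emit:
jog_arm([
  {"travel": [0, 0, -0.02], "twist": [0, 0, 0]},
  {"travel": [-0.021, -0.005, -0.0713], "twist": [0, 0, 0]},
  {"travel": [-0.022, -0.005, -0.0713], "twist": [0, 0, 0]},
  {"travel": [-0.013, -0.003, -0.0713], "twist": [0, 0, 0]},
  {"travel": [-0.005, -0.001, -0.0713], "twist": [0, 0, 0]},
  {"travel": [0.003, 0.001, -0.0713], "twist": [0, 0, 0]},
  {"travel": [0, 0, 0], "twist": [0, 0, 0]},
  {"travel": [0, 0, 0], "twist": [0, 0, 0]},
])

```text
t: 5.1
ee_pos: [0.5115, -0.1853, 0.0931]
eef_rot: [3.122, 0.343, -0.005]
ft_force: [-5.3, -2.5, 7.9]
gripper_width: 0.0
grasp_force: 3.8
```

Emit:
jog_arm([
  {"travel": [-0.003, -0.001, 0.0713], "twist": [0, 0, 0]},
  {"travel": [0.005, 0.001, 0.0713], "twist": [0, 0, 0]},
  {"travel": [0.013, 0.003, 0.0713], "twist": [0, 0, 0]},
  {"travel": [0.022, 0.005, 0.0713], "twist": [0, 0, 0]},
  {"travel": [0.021, 0.005, 0.0713], "twist": [0, 0, 0]},
  {"travel": [0, 0, 0.02], "twist": [0, 0, 0]},
  {"travel": [0, 0, 0], "twist": [0, 0, 0]},
  {"travel": [0, 0, 0], "twist": [0, 0, 0]},
  {"travel": [0, 0, 0], "twist": [0, 0, 0]},
])

```text
t: 6.0
ee_pos: [0.5289, -0.18, 0.2041]
eef_rot: [-3.121, -0.342, 0.004]
ft_force: [-0.1, -0.0, 0.3]
gripper_width: 0.0004
grasp_force: 0.0
```

Emit:
jog_arm([
  {"travel": [0, 0, -0.02], "twist": [0, 0, 0]},
  {"travel": [-0.021, -0.005, -0.0713], "twist": [0, 0, 0]},
  {"travel": [-0.022, -0.005, -0.0713], "twist": [0, 0, 0]},
  {"travel": [-0.013, -0.003, -0.0713], "twist": [0, 0, 0]},
  {"travel": [-0.005, -0.001, -0.0713], "twist": [0, 0, 0]},
  {"travel": [0.003, 0.001, -0.0713], "twist": [0, 0, 0]},
  {"travel": [0, 0, 0], "twist": [0, 0, 0]},
  {"travel": [0, 0, 0], "twist": [0, 0, 0]},
])

```text
t: 6.8
ee_pos: [0.5116, -0.1854, 0.0931]
eef_rot: [3.122, 0.343, -0.005]
ft_force: [-5.5, -1.9, 7.8]
gripper_width: 0.0002
grasp_force: 3.8
```

Emit:
jog_arm([
  {"travel": [-0.003, -0.001, 0.0713], "twist": [0, 0, 0]},
  {"travel": [0.005, 0.001, 0.0713], "twist": [0, 0, 0]},
  {"travel": [0.013, 0.003, 0.0713], "twist": [0, 0, 0]},
  {"travel": [0.022, 0.005, 0.0713], "twist": [0, 0, 0]},
  {"travel": [0.021, 0.005, 0.0713], "twist": [0, 0, 0]},
  {"travel": [0, 0, 0.02], "twist": [0, 0, 0]},
  {"travel": [0, 0, 0], "twist": [0, 0, 0]},
  {"travel": [0, 0, 0], "twist": [0, 0, 0]},
  {"travel": [0, 0, 0.15], "twist": [0, 0, 0]},
  {"travel": [0, 0, 0.15], "twist": [0, 0, 0]},
  {"travel": [0, 0, 0], "twist": [0, 0, 0]},
])

```text
t: 7.9
ee_pos: [0.532, -0.1818, 0.3017]
eef_rot: [3.117, 0.342, 0.012]
ft_force: [-0.2, 0.2, 0.2]
gripper_width: 0.0005
grasp_force: 0.0
```

Emit:
jog_arm([
  {"travel": [-0.01, 0.15, 0], "twist": [0, 0, 0]},
  {"travel": [-0.02, 0.15, 0], "twist": [0, 0, 0]},
  {"travel": [-0.02, 0.15, 0], "twist": [0, 0, 0]},
  {"travel": [-0.02, 0.15, 0], "twist": [0, 0, 0]},
  {"travel": [-0.02, 0.15, 0], "twist": [0, 0, 0]},
  {"travel": [-0.02, 0.15, 0], "twist": [0, 0, 0]},
  {"travel": [0, 0.15, 0], "twist": [0, 0, 0]},
  {"travel": [0, 0, 0], "twist": [0, 0, 0]},
  {"travel": [0, 0, 0], "twist": [0, 0, 0]},
], claw=0)

```text
t: 8.8
ee_pos: [0.496, 0.1351, 0.294]
eef_rot: [3.122, 0.346, -0.005]
ft_force: [-0.3, -0.6, -0.4]
gripper_width: 0.0688
grasp_force: 0.0
```

Run:
```python
from h import *
s=bot.get_state(); f=snap("wrist","w2"); k=bot.calibration("wrist"); print(s["ee_pos"],k)
cv2.imwrite("pics/w2c.png",cv2.cvtColor(cv2.resize(f,(800,600),interpolation=2),cv2.COLOR_RGB2BGR))
for n,X in dict(knob=[.6495,.119,.164],hub=[.567,.158,.047],chute_end=[.369,.155,.03]).items(): print(n,P("wrist",X)*800/512)
```

```text
[0.49601284 0.13505272 0.29400666] {'fx': 332.23093054985105, 'fy': 332.23093054985105, 'cx': 258.15811262940923, 'cy': 194.04084246607056, 'R': array([[ 2.18200481e-01, -9.75903952e-01, -1.64467503e-04],
       [-9.46481103e-01, -2.11662947e-01,  2.43664357e-01],
       [-2.37827821e-01, -5.30120146e-02, -9.69859605e-01]]), 't': array([0.02135899, 0.45144598, 0.6010941 ])}
knob [489.97185872  29.06987458]
hub [391.88665192 168.21388978]
chute_end [349.50590872 386.82774029]
```

View pics/w2c.png

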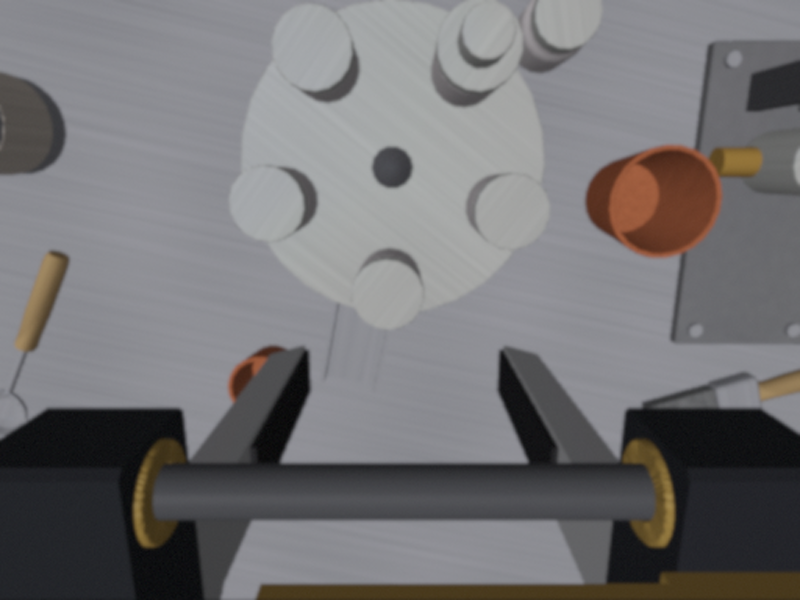

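The wrist view shows the knob top at (487,32), the flat lids at (313,46), (268,202), (388,293) and (511,211), the hub at (392,167) and the chute edges at (328,375) and (377,385). Next I fit the pentagon.

Run:
```python
from h import *
from scipy.optimize import least_squares
np.set_printoptions(precision=4,suppress=True)
q=lambda p:np.array(p)*512/800-.18
pk=atz("wrist",q((487,32)),.164); print("knob",pk,"tri",tri([("wrist",q((487,34))),("top",T(250,107)),("side",S(110,266))]))
L=[pk]+[atz("wrist",q(p),.107) for p in((511,211),(388,293),(268,202),(313,46))]
L=np.array(L)[:,:2]
f=lambda v:np.concatenate([L[i]-v[:2]-.09*np.array([np.cos(v[2]-i*2*np.pi/5),np.sin(v[2]-i*2*np.pi/5)]) for i in range(5)])
r=least_squares(f,[.567,.158,-.44]); print("C,ang",r.x,"res",r.fun.reshape(5,2)*1000)
for z in(.02,.028):
  print("chute L/R",[atz("wrist",q(p),z)[:2] for p in((328,375),(377,385),(339,306),(389,335))])
print("hub",[atz("wrist",q((392,167)),z) for z in(.05,.06)])
```

```text
knob [0.6479 0.1204 0.164 ] tri [0.649  0.1196 0.1599]
C,ang [ 0.5685  0.158  -0.4433] res [[-1.9099  0.9982]
 [ 0.0044  1.1096]
 [ 0.9904 -0.4182]
 [ 0.6974 -1.1957]
 [ 0.2176 -0.4939]]
chute L/R [array([0.372 , 0.1773]), array([0.3722, 0.1307]), array([0.4395, 0.1798]), array([0.4226, 0.1301])]
chute L/R [array([0.3755, 0.1768]), array([0.3756, 0.131 ]), array([0.4417, 0.1793]), array([0.4251, 0.1304])]
hub [array([0.5681, 0.1583, 0.05  ]), array([0.568 , 0.1581, 0.06  ])]
```

Emit:
jog_arm([
  {"travel": [0.03, -0.003, 0], "twist": [0, 0, 0.0729]},
  {"travel": [0.03, -0.003, 0], "twist": [0, 0, 0.0729]},
  {"travel": [0.03, -0.003, 0], "twist": [0, 0, 0.0729]},
  {"travel": [0.03, -0.003, 0], "twist": [0, 0, 0.0729]},
  {"travel": [0.03, -0.003, 0], "twist": [0, 0, 0.0729]},
  {"travel": [0.03, -0.003, 0], "twist": [0, 0, 0.0729]},
  {"travel": [0.03, -0.003, 0], "twist": [0, 0, 0.0729]},
  {"travel": [0.03, -0.003, 0], "twist": [0, 0, 0.0729]},
  {"travel": [0.03, -0.003, 0], "twist": [0, 0, 0.0729]},
  {"travel": [0.03, -0.003, 0], "twist": [0, 0, 0.0729]},
  {"travel": [0.03, -0.003, 0], "twist": [0, 0, 0.0729]},
  {"travel": [0.03, -0.003, 0], "twist": [0, 0, 0.0729]},
  {"travel": [0.03, -0.003, 0], "twist": [0, 0, 0.0729]},
  {"travel": [0.03, -0.003, 0], "twist": [0, 0, 0.0729]},
  {"travel": [0.03, -0.003, 0], "twist": [0, 0, 0.0729]},
  {"travel": [0.03, -0.003, 0], "twist": [0, 0, 0.0729]},
  {"travel": [0.03, -0.003, 0], "twist": [0, 0, 0.0729]},
  {"travel": [0, 0, 0], "twist": [0, 0, 0]},
  {"travel": [0, 0, 0], "twist": [0, 0, 0]},
], claw=0)

```text
t: 10.75
ee_pos: [0.6498, 0.1178, 0.2952]
eef_rot: [-0.699, -3.061, 0.001]
ft_force: [-0.5, 0.2, 0.1]
gripper_width: 0.0941
grasp_force: 0.0
```

Emit:
jog_arm([
  {"travel": [-0.002, 0.005, -0.13], "twist": [0, 0, 0]},
  {"travel": [0, 0, -0.13], "twist": [0, 0, 0]},
  {"travel": [0, 0, -0.13], "twist": [0, 0, 0]},
  {"travel": [0, 0, -0.065], "twist": [0, 0, 0]},
  {"travel": [0, 0, -0.06], "twist": [0, 0, 0]},
  {"travel": [0, 0, 0], "twist": [0, 0, 0]},
  {"travel": [0, 0, 0], "twist": [0, 0, 0]},
])

```text
t: 11.45
ee_pos: [0.6492, 0.1204, 0.1419]
eef_rot: [-0.695, -3.064, 0.0]
ft_force: [0.4, -0.8, 1.6]
gripper_width: 0.094
grasp_force: 0.0
```

Emit:
jog_arm([
  {"travel": [0, 0, 0], "twist": [0, 0, 0]},
  {"travel": [0, 0, 0], "twist": [0, 0, 0]},
  {"travel": [0, 0, 0], "twist": [0, 0, 0]},
  {"travel": [0, 0, 0], "twist": [0, 0, 0]},
  {"travel": [0, 0, 0], "twist": [0, 0, 0]},
  {"travel": [0, 0, 0], "twist": [0, 0, 0]},
  {"travel": [0, 0, 0], "twist": [0, 0, 0]},
  {"travel": [0, 0, 0], "twist": [0, 0, 0]},
], claw=1, newtons=15)

```text
t: 12.25
ee_pos: [0.6493, 0.1208, 0.1415]
eef_rot: [-0.692, -3.064, 0.0]
ft_force: [-0.2, 0.4, 0.1]
gripper_width: 0.0335
grasp_force: 0.0
```

Emit:
jog_arm([
  {"travel": [0, 0, 0], "twist": [0, 0, 0]},
  {"travel": [0, 0, 0], "twist": [0, 0, 0]},
  {"travel": [0, 0, 0], "twist": [0, 0, 0]},
])

```text
t: 12.55
ee_pos: [0.6494, 0.1208, 0.1415]
eef_rot: [0.692, 3.064, 0.0]
ft_force: [0.5, 0.9, -0.9]
gripper_width: 0.03
grasp_force: 15.0
```

Run:
```python
from h import *
s=bot.get_state(); print(s["ee_pos"],s["joints"],s["gripper_width"],s["grasp_force"])
C=np.array([.568,.158]); v=s["ee_pos"][:2]-C; a0=np.arctan2(v[1],v[0]); print(a0,np.hypot(*v))
a=np.linspace(-.435,-np.pi+.017,25); p=np.c_[np.cos(a),np.sin(a)]*.09
print(np.round(np.diff(p,axis=0)/.3,3).tolist(), np.diff(a)[0]/2)
```

```text
[0.64940305 0.12084072 0.14151433] [ 1.26125833e-02  3.28267316e-01  1.57716135e+00  1.53802463e-04
  1.23608266e+00 -1.11393073e+00] 0.030023546145155348 14.999953508377075
-0.4282337995877389 0.08948334040548947
[[-0.016, -0.03], [-0.019, -0.028], [-0.022, -0.025], [-0.025, -0.023], [-0.027, -0.02], [-0.029, -0.017], [-0.031, -0.013], [-0.032, -0.01], [-0.033, -0.006], [-0.034, -0.002], [-0.034, 0.001], [-0.033, 0.005], [-0.032, 0.009], [-0.031, 0.012], [-0.03, 0.016], [-0.028, 0.019], [-0.025, 0.022], [-0.023, 0.025], [-0.02, 0.027], [-0.017, 0.029], [-0.013, 0.031], [-0.01, 0.032], [-0.006, 0.033], [-0.002, 0.034]] -0.05603318028312068
```

Gripped: 30 mm opening at 15 N. I turn the carousel along the arc.

Emit:
jog_arm([
  {"travel": [-0.016, -0.03, 0], "twist": [0, 0, -0.056]},
  {"travel": [-0.019, -0.028, 0], "twist": [0, 0, -0.056]},
  {"travel": [-0.022, -0.025, 0], "twist": [0, 0, -0.056]},
  {"travel": [-0.025, -0.023, 0], "twist": [0, 0, -0.056]},
  {"travel": [-0.027, -0.02, 0], "twist": [0, 0, -0.056]},
  {"travel": [-0.029, -0.017, 0], "twist": [0, 0, -0.056]},
  {"travel": [-0.031, -0.013, 0], "twist": [0, 0, -0.056]},
  {"travel": [-0.032, -0.01, 0], "twist": [0, 0, -0.056]},
  {"travel": [-0.033, -0.006, 0], "twist": [0, 0, -0.056]},
  {"travel": [-0.034, -0.002, 0], "twist": [0, 0, -0.056]},
  {"travel": [-0.034, 0.001, 0], "twist": [0, 0, -0.056]},
  {"travel": [-0.033, 0.005, 0], "twist": [0, 0, -0.056]},
])

```text
t: 13.75
ee_pos: [0.5478, 0.0705, 0.1415]
eef_rot: [-2.452, -1.962, 0.002]
ft_force: [-1.6, 2.6, 1.0]
gripper_width: 0.0295
grasp_force: 15.0
```

Emit:
jog_arm([
  {"travel": [-0.032, 0.009, 0], "twist": [0, 0, -0.056]},
  {"travel": [-0.031, 0.012, 0], "twist": [0, 0, -0.056]},
  {"travel": [-0.03, 0.016, 0], "twist": [0, 0, -0.056]},
  {"travel": [-0.028, 0.019, 0], "twist": [0, 0, -0.056]},
  {"travel": [-0.025, 0.022, 0], "twist": [0, 0, -0.056]},
  {"travel": [-0.023, 0.025, 0], "twist": [0, 0, -0.056]},
  {"travel": [-0.02, 0.027, 0], "twist": [0, 0, -0.056]},
  {"travel": [-0.017, 0.029, 0], "twist": [0, 0, -0.056]},
  {"travel": [-0.013, 0.031, 0], "twist": [0, 0, -0.056]},
  {"travel": [-0.01, 0.032, 0], "twist": [0, 0, -0.056]},
  {"travel": [-0.006, 0.033, 0], "twist": [0, 0, -0.056]},
  {"travel": [-0.002, 0.034, 0], "twist": [0, 0, -0.056]},
  {"travel": [0, 0, 0], "twist": [0, 0, 0]},
  {"travel": [0, 0, 0], "twist": [0, 0, 0]},
  {"travel": [0, 0, 0], "twist": [0, 0, 0]},
  {"travel": [0, 0, 0], "twist": [0, 0, 0]},
])

```text
t: 15.35
ee_pos: [0.4753, 0.1574, 0.1414]
eef_rot: [-3.141, -0.016, 0.01]
ft_force: [-7.8, 0.5, 6.1]
gripper_width: 0.0292
grasp_force: 15.0
```

Run:
```python
from h import *
a=snap("top","t3"); b=snap("side","s3"); s=bot.get_state(); print(s["ee_pos"],s["joints"],s["ft_force"],s["grasp_force"])
a=cv2.resize(a[130:245,165:255],(470,600),interpolation=2); 
b=cv2.resize(b[130:290,200:288+0],(330,600),interpolation=2)
cv2.imwrite("pics/c3.png",cv2.cvtColor(np.hstack([a,b]),cv2.COLOR_RGB2BGR))
```

```text
[0.47524074 0.15737678 0.14141778] [ 9.24775739e-02 -3.45602445e-02  1.98366137e+00  8.34792201e-04
  1.19921239e+00  1.65309112e+00] [-9.2052665   0.59748934  5.77796049] 15.00068485736847
```

View pics/c3.png

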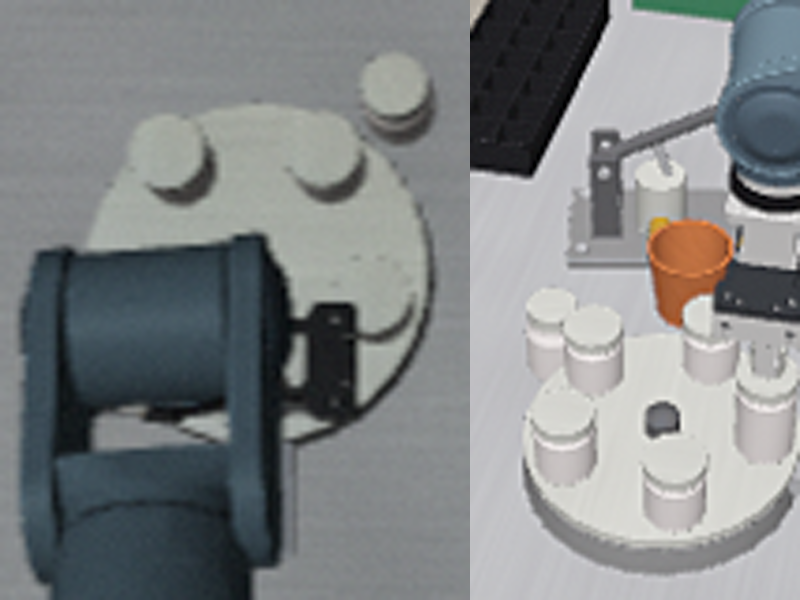

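The knobbed jar stands at the front in the fingers, at (768,390) in the composite. The lever is up, and the rear lids are at (168,150) and (325,148) in the left half. I check the rear lids' symmetry before handing in.

Run:
```python
from h import *
f=lambda x,y:((x+.5)*90/470-.5+165,(y+.5)*115/600-.5+130)
a,b=[atz("top",f(*p),.107)[:2] for p in((168,150),(325,148))]; m=(a+b)/2-np.array([.568,.158]); print(a,b,m,"angle of rear middle",np.arctan2(m[1],m[0]))
s=bot.get_state(); print(s["t"],s["dq"].round(3),s["grasp_force"])
```

```text
[0.63805347 0.21304406] [0.64086032 0.10654235] [0.07145689 0.0017932 ] angle of rear middle 0.025089649891659772
15.45 [ 0.001  0.001 -0.001 -0.001 -0.001  0.001] 15.00068485736847
```

```bash
python3 -c "
from plant import bot
print(bot.hand_in())"
```

```text
the job is handed in; nothing more can be done
None
```

I gave the pump lever three full strokes, then turned the knobbed jar to the front, within about 2 mm of the chute line by my measurements. I handed the job in at about 15.5 s with the gripper still holding the knob at 15 N; no verdict came back.

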